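Draw back the slicer's product pusher

TASK

Draw the slicer's product pusher back so that a new sausage can be loaded: with a fingertip, press down the round release button on top of the pusher and, keeping it held down, push the pusher along its bar away from the blade until it is fully home against the rubber end stop; then let the button come up and move clear. Do not lift the pusher's swing-up arm, and leave the sausages on the tray and everything else standing about where they are.

Things in the scene. Friction and masses are not known exactly. Their poses are not given: they have to be found in the camera images.
- slicer: Food slicer, bare aluminium and steel, fixed on the table, its yaw varying. About 400 mm deep (x), 340 mm wide. Origin: on the table, under the guide bar. Axes: x away from the operator's side (dial side), y to the machine's left, where blade and gauge plate stand, z up. Guide bar: round, 16 mm, along y at x = 0, 205 mm above the table, behind the product tray (tray top at 136 mm).
- pusher (a joint): Place of the product pusher on its guide bar, m: 0 nearest the blade, 0.170 fully home on the rubber end stop; grows away from the blade (slicer's -y). Button up: a pawl locks it in a toothed rack under the bar, with under 2 mm of play. Button down: it slides with 1 to 2 N, by the grip or by friction on the button. Its hub is an aluminium block 40 (x) by 69 (y) by 44 mm high, top 227 mm above the table.
- release (a joint): Travel of the release button, m: 0 up (locked), 0.008 fully down. Sprung: about 2.8 N to start it, 6.6 N fully down. The pawl is clear of the rack from 5 mm down (5 N) and must stay so while the pusher moves. Let up, it drops into the nearest notch; notches are 8 mm apart, the last one at the end stop.
- button_top (a point): Centre of the top face of the release button: plain steel, round, 30 mm across, in a 39 mm collar on the hub. Up, its face is 243 mm above the table and 10 mm above the collar; fully down 2 mm above it. Pressed straight down; travels with the pusher, always at the slicer's x = 0.
- end_stop (a point): Centre of the rubber end stop's face, at the slicer's x = 0, y = -234 mm, 205 mm above the table. Fully home, the hub touches it and the button's axis is 44 mm from it along the bar. Behind it stands the bar's end bracket, top 222 mm above the table.
- pusher_arm (a joint): Swing of the pusher's arm about the guide bar, rad: 0 is down, as it must stay; grows as the arm is lifted. Flat arm with a spiked plate, over the tray, its sleeve on the bar 27 to 47 mm from the button's axis on the blade side, reaching 145 mm towards the operator, top 220 mm above the table. Travels with the pusher.
- lyoner_end: Cut end piece of thick cooked sausage, 64 mm thick and 34 mm long, lying on the tray between the pusher's plate and the gauge plate; origin under its centre, axis along y. Leave alone.
- salami: Thin salami, 36 mm thick and 150 mm long, lying along the front of the tray; origin under its centre, axis along y. Leave alone.
- small_pan: Open steel pan, 176 x 108 mm, 65 mm high, on the table to the right of the slicer; origin under its centre. Leave alone.
- spice_jar: Spice jar with white cap, 68 mm wide, 100 mm high, on the table to the right of the slicer; origin under its centre. Leave alone.
- oil_bottle: Green glass bottle, 64 mm wide, 200 mm high, on the table to the right of the slicer, at the back; origin under its centre. Leave alone.
- tin: Steel tin, 72 mm wide, 110 mm high, on the table to the left of the slicer, at the back; origin under its centre. Leave alone.
- brush: Cleaning brush with white handle, lying on the table to the left of the slicer. Leave alone.
- grip_top (a point): Centre of the top of the pusher's black upright finger grip, beside the button on the end-stop side: a plate 44 mm wide (x), 14 mm thick (y), 271 mm above the table at its top, 28 mm above the raised button. Its face towards the button is 30 mm from the button's axis. The fingers may push against that face. Travels with the pusher.
- lifting_knob (a point): Top of the arm's small black lifting knob (28 mm across), 255 mm above the table, 132 mm in front of the bar and 37 mm from the button's axis towards the blade. Not to be used.
- guard_top (a point): Topmost point of the round blade guard, 317 mm above the table: a disc of 122 mm radius, 18 mm thick, square to the slicer's y. In front of it stands the gauge plate, to 250 mm above the table, at the slicer's y = 70 to 80 mm. Fixed.

How it is judged (in metres and radians):
On the way, in this order (a step that is already met when the one before it is completed fails the run):
1. the release button is held down with the pusher still where it was locked (value of joint release above 0.004 m and value of joint pusher below 0.12 m and contact force between the fingers and release above 1 N), for 0.05 s.
2. the pusher is against its end stop with the button still held down (value of joint release above 0.003 m and value of joint pusher above 0.167 m and contact force between the fingers and release above 0.5 N), for 0.05 s.
At the end, for the whole second after the job is handed in: The pusher stands within 3 mm of its end stop, at rest, with the release button up (less than 1 mm down) so that it is locked again, and its arm is down (less than 0.05 rad) (value of joint pusher above 0.167 m and value of joint release below 0.001 m and velocity of joint pusher below 0.005 m/s and value of joint pusher_arm below 0.05 rad); the robot touches nothing.
It fails at once if the button is let up on the way, between the starting place and the end stop (value of joint pusher between 0.085 and 0.16 m and value of joint release below 0.002 m).
It fails at once if the pusher's arm is lifted (value of joint pusher_arm above 0.2 rad).
It fails at once if a sausage piece on the tray is moved or lifted (more than 20 mm) (distance of any of lyoner_end, salami from where it was at the start of the episode above 0.02 m).
It fails at once if something standing about is moved (more than 20 mm) (distance of any of small_pan, spice_jar, oil_bottle, tin, brush from where it was at the start of the episode above 0.02 m).
It also fails if it takes over 38 s, if anything falls off the work surface, if the arm or the gripper's body presses on something with over 40 N, if the wrist force passes 120 N, or if a joint passes its speed limit or range.

ROBOT

A 6-joint arm with a two-finger parallel gripper is mounted at the origin on the work surface. World frame = base frame: x ahead of the robot, y to its left, z up, the work surface at z = 0. Lengths are in m, angles in degrees, forces in N, time in s.
With the tool pointing down it reaches from about 0.3 to 0.75 m from the base axis. Payload 8.5 kg.
Tool frame: the origin (TCP) lies on the centre line of the jaws, within the pads' length; the fingertips stand 17 mm ahead of it and the grasp point (between the pads) lies 2 mm behind it (env.tip_extent is the distance from the TCP to the fingertips, in m); z points along the fingers, y is the direction in which the jaws open and shut (so a half turn about z gives the same grasp; the last joint's range is limited). The gripper opens to 85 mm and grips with 20 to 120 N. Pads are 22 mm wide; open, the fingers measure 114 mm over their backs; the gripper's body (76 mm by 85 mm) begins 54 mm behind the grasp point. The pads swing forward as they close: fully open they stand 13 mm farther back than shut.
Start: joints at [-81.091, 21.807, 74.336, -0, 83.858, -12.336], TCP at [0.199, -0.513, 0.248] pointing down, gripper open.
Joint ranges: [-178.18, 178.18], [-50.72, 133.34], [12.68, 142.11], [-81.47, 261.47], [9.98, 163.14], [-165.26, 165.26]. Speed limits (degrees/s): [136.94, 136.94, 180, 180, 180, 180].

INTERFACE

Orientations are given as a 3x3 rotation matrix whose columns are the frame's x, y, z axes.
In Python, from rig import telemetry, get_image, camera_params, close_job, env gives the robot as it stands.
- The arm moves only by the tool apply_moves, never from a script. Its argument "motion" is a list of rows, each an object of numbers: "tx", "ty", "tz": the shift along the tool's x, y, z in cm; "turn": the turn about the tool's z in degrees; "jaw": the gripper's target within -1 to 1 (fully open at 1, half-way at 0, shut at -1). In form: [{"tx": .., "ty": .., "tz": .., "turn": .., "jaw": ..}, ...]. A call has 1 to 5 rows; each row is the pose to reach, as a shift and turn from the pose measured when the call began, along the tool's axes at that moment; what a row does not reach only later rows make up. A row lasts 1/12 s, in which the tool goes at most 41.7 mm and 7.16 degrees, less where a joint would pass 70% of its speed; a pose out of reach is approached as far as the arm can. A call with a gripper value outside its range is refused whole. The fingers move at their own pace and stop on an object; "squeeze" is the grip in N (left out, the last holds). Time passes only in rows, so rows that repeat a pose let the fingers close. It gives the time, the measured TCP pose, the force and the opening at its end, in the units of the state.
- telemetry.observe(): the state, without advancing time (a new reading comes with each control period).
- get_image(name): name is "side" or "top" or "wrist"; returns (picture, depth): 384x512x3 uint8, red, green, blue; 384x512 float32, m along the optical axis (not along the pixel's ray), 0 where there is no reading.
- camera_params(name): a dict with "fx", "fy", "cx", "cy" (pixels), "D" ([k1, k2, p1, p2, k3] as OpenCV has them; the pictures are not rectified), "rvec" (rotation vector, rad) and "tvec" (3), from world to camera coordinates, as OpenCV has them. Camera axes: x right, y down, z forward; pixel columns grow to the right and rows downward; lengths in m; the calibration is good to about 2 mm. A picture is of the moment at which its call begins: read the wrist's pose just before it. camera_params takes no time and is no camera call; for the wrist camera it gives the pose at the moment of the call.
- close_job(): hands the job in, once; it reports no verdict.
The state is a dict: "time_s": time; "q": joint angles; "qvel": joint speeds; "joint_efforts": joint torques, N m; "position": TCP position; "tool_rot": TCP orientation; "ft_force": force on the tool from outside, world axes, zero at the start; "wrist_torque": the same for the moment, N m; "grip_width": finger opening in m.
Only numpy, scipy, OpenCV 4.12 (cv2) and the standard library are available. Lean on these libraries where they do the work, as an engineer would, in place of code of your own. Each camera call takes 0.05 s, during which the arm holds its last target. There are 200 camera calls.

## Working session

There is one attempt and no reset: what is moved stays moved. The work goes in short steps, Python scripts to look and compute and a tool call to move; the robot and the scene stay as the last step left them, time stands still between calls to the robot, and variables do not carry over. Pictures are saved under pics/ and viewed, about 8 in all and at most 12, crops included, and the job is handed in when it is done.

Besides the shell and the picture viewer there is one more tool, called after "Emit:" as a command line: name --argument value ..., lists and objects as JSON in quotes. apply_moves: Moves the arm, as the interface text tells. Its arguments: {"type":"object","properties":{"motion":{"type":"array"},"squeeze":{"type":"number"}},"required":["motion"]}

```bash
mkdir -p pics
cat > h.py <<'E'
import numpy as np,cv2
from rig import telemetry,get_image,camera_params,close_job,env
def save(n,f):
    im,d=get_image(n); cv2.imwrite('pics/'+f+'.png',im[...,::-1]); np.save('pics/'+f+'.npy',d); return im,d
def cam(n):
    p=camera_params(n); K=np.array([[p['fx'],0,p['cx']],[0,p['fy'],p['cy']],[0,0,1]]); R=cv2.Rodrigues(np.array(p['rvec'],float))[0]
    return K,np.array(p['D'],float),R,np.array(p['tvec'],float).ravel()
def ray(n,uv):
    K,D,R,t=cam(n); x=cv2.undistortPoints(np.array(uv,float).reshape(-1,1,2),K,D)[:,0]
    return -R.T@t, np.c_[x,np.ones(len(x))]@R
def onz(n,uv,z):
    o,d=ray(n,uv); return o+d*((z-o[2])/d[:,2])[:,None]
def bydepth(n,uv,dep):
    o,d=ray(n,uv); return o+d*np.array([dep[int(v),int(u)] for u,v in uv])[:,None]
E
python3 - <<'E'
from h import *
s=telemetry.observe(); print(s['time_s'],s['position'],s['tool_rot'],s['ft_force'],s['grip_width'])
save('top','top0');save('side','side0');save('wrist','wr0')
a=[cv2.imread(f'pics/{n}0.png') for n in('top','side')]
cv2.imwrite('pics/a.png',np.vstack(a)[:, :] if 0 else cv2.resize(a[0],(800,600)))
E
```

```text
0.0 [ 0.19924794 -0.51233137  0.24770789] [[ 9.32039055e-01  3.62357748e-01 -2.49565095e-04]
 [ 3.62357702e-01 -9.32037911e-01  1.49248310e-03]
 [ 3.08208685e-04 -1.48148438e-03 -9.99998855e-01]] [-0.16831405 -0.19521022 -0.11094484] 0.0852221646611842
```

View pics/a.png

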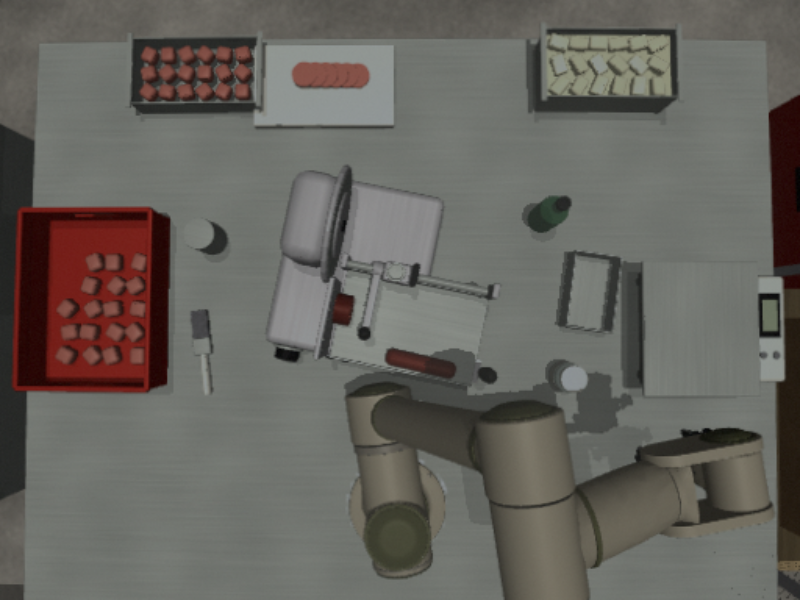

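View pics/side0.png

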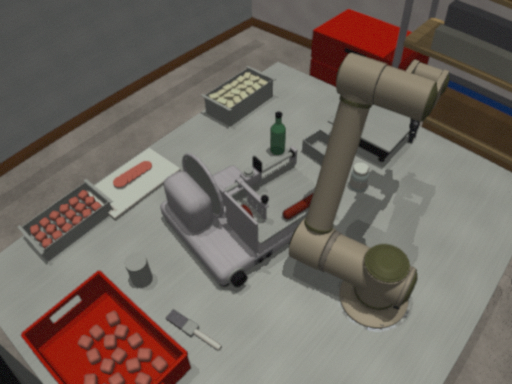

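The top view shows the bar from about (345,262) to (495,292) at 800-wide scale, with the hub near (400,271). Next I'll zoom in there.

Run:
```python
from h import *
a=cv2.imread('pics/top0.png')[140:260,190:340]
cv2.imwrite('pics/b.png',cv2.resize(a,(750,600),interpolation=cv2.INTER_CUBIC))
```

```text
(no output)
```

View pics/b.png

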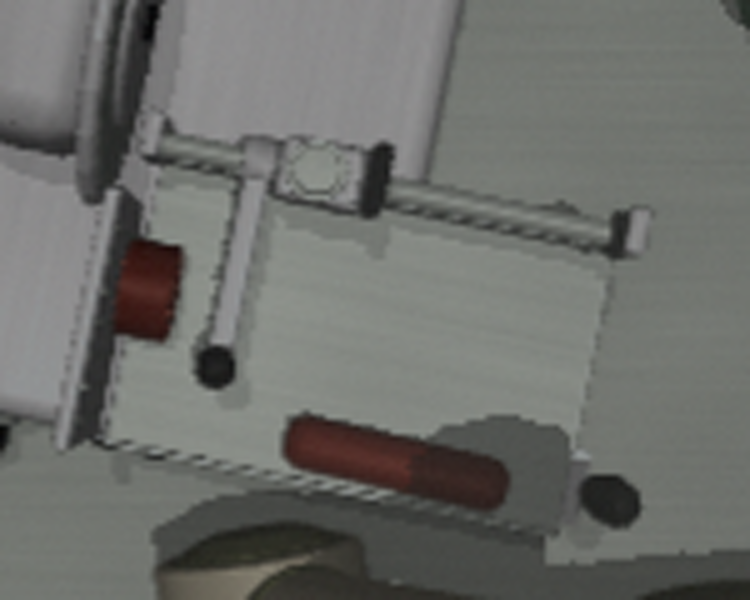

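Button at crop (317,167), i.e. top pixel (253.4,173.4). Grip at (265.6,175.6), lifting knob at (233.2,213.4), stop at about (313,186.5).

Run:
```python
from h import *
for nm,uv,z in [('btn',(253.4,173.4),.243),('grip',(265.6,175.6),.271),('knob',(233.2,213.4),.255),('stopblock',(313.5,187),.22),('brk',(318,186),.222),('barL',(220.5,167.5),.213)]:
    print(nm,onz('top',[uv],z)[0].round(4))
d=np.load('pics/top0.npy'); print(bydepth('top',[(253,173),(233,213)],d).round(4))
b=onz('top',[(253.4,173.4)],.243)[0]; k=onz('top',[(318,186)],.222)[0]
e=k-b; print('yaw of -y dir',np.degrees(np.arctan2(e[1],e[0])),np.linalg.norm(e[:2]))
```

```text
btn [0.5311 0.0047 0.243 ]
grip [ 0.5222 -0.0319  0.271 ]
knob [0.4082 0.0654 0.255 ]
stopblock [ 0.4912 -0.1834  0.22  ]
brk [ 0.4943 -0.1971  0.222 ]
barL [0.5521 0.1088 0.213 ]
[[0.5323 0.0059 0.243 ]
 [0.4095 0.066  0.2551]]
yaw of -y dir -100.34931941306849 0.2051072527403618
```

Emit:
apply_moves --motion '[{"tz": -4,"jaw": -1},{"tz": -8,"jaw": -1},{"tz": -12,"jaw": -1},{"tx": 3.2,"ty": -2.3,"tz": -12,"jaw": -1},{"tx": 6.4,"ty": -4.6,"tz": -12,"jaw": -1}]' --squeeze 60

```text
invalid input
```

Emit:
apply_moves --motion '[{"tx": 3.3,"ty": -2.4,"jaw": -1},{"tx": 6.6,"ty": -4.7,"jaw": -1},{"tx": 9.9,"ty": -7.1,"jaw": -1},{"tx": 13.2,"ty": -9.5,"jaw": -1},{"tx": 16.5,"ty": -11.9,"jaw": -1}]'

```text
invalid input
```

Emit:
apply_moves --motion '[{"tx": 3.3,"ty": -2.4,"jaw": -1},{"tx": 6.6,"ty": -4.7,"jaw": -1},{"tx": 9.9,"ty": -7.1,"jaw": -1},{"tx": 13.2,"ty": -9.5,"jaw": -1},{"tx": 16.5,"ty": -11.9,"jaw": -1}]'

```text
invalid input
```

```bash
cat > go.py <<'E'
from h import *
import sys
def rel(target=None,ang=-100.4):
    s=telemetry.observe(); p=np.array(s['position']);R=np.array(s['tool_rot'])
    print('t',round(s['time_s'],2),'p',p.round(4),'F',np.round(s['ft_force'],2),'w',round(s['grip_width'],4),'z',R[:,2].round(3))
    yaw=np.degrees(np.arctan2(R[1,1],R[0,1])); print('turn',round((yaw-ang+180)%360-180,2))
    if target is not None: print('cm',((np.array(target)-p)@R*100).round(2))
E
python3 -c "
from go import *
print(env.tip_extent);rel([.5297,-.0032,.34])"
```

```text
0.017
t 0.15 p [ 0.1993 -0.5124  0.2479] F [-0.68  0.31  0.07] w 0.0854 z [-0.     0.001 -1.   ]
turn 31.64
cm [ 49.25 -35.5   -9.16]
```

Emit:
apply_moves --motion '[{"tx": 0,"ty": 0,"tz": -4,"turn": 0,"jaw": -1},{"tx": 0,"ty": 0,"tz": -8,"turn": 0,"jaw": -1},{"tx": 0,"ty": 0,"tz": -12,"turn": 0,"jaw": -1},{"tx": 3.2,"ty": -2.3,"tz": -12,"turn": 0,"jaw": -1},{"tx": 6.4,"ty": -4.6,"tz": -12,"turn": 0,"jaw": -1}]' --squeeze 60

```text
time_s: 0.57
position: [0.2422, -0.4472, 0.3695]
tool_rot: [[0.933, 0.36, 0.001], [0.36, -0.933, -0.003], [-0.0, 0.003, -1.0]]
ft_force: [0.5, 0.8, -1.0]
grip_width: 0.0256
```

Emit:
apply_moves --motion '[{"tx": 3.3,"ty": -2.4,"tz": 0,"turn": 0,"jaw": -1},{"tx": 6.6,"ty": -4.7,"tz": 0,"turn": 0,"jaw": -1},{"tx": 9.9,"ty": -7.1,"tz": 0,"turn": 0,"jaw": -1},{"tx": 13.2,"ty": -9.5,"tz": 0,"turn": 0,"jaw": -1},{"tx": 16.5,"ty": -11.9,"tz": 0,"turn": 0,"jaw": -1}]'

```text
time_s: 0.98
position: [0.3539, -0.2749, 0.3691]
tool_rot: [[0.933, 0.359, 0.001], [0.359, -0.933, -0.003], [-0.0, 0.003, -1.0]]
ft_force: [1.0, 0.5, -0.3]
grip_width: -0.0
```

Emit:
apply_moves --motion '[{"tx": 3.3,"ty": -2.4,"tz": 0,"turn": 0,"jaw": -1},{"tx": 6.6,"ty": -4.7,"tz": 0,"turn": 0,"jaw": -1},{"tx": 9.9,"ty": -7.1,"tz": 0,"turn": 0,"jaw": -1},{"tx": 13.2,"ty": -9.5,"tz": 0,"turn": 0,"jaw": -1},{"tx": 16.5,"ty": -11.9,"tz": 0,"turn": 0,"jaw": -1}]'

```text
time_s: 1.4
position: [0.4657, -0.1025, 0.3686]
tool_rot: [[0.933, 0.359, 0.001], [0.359, -0.933, -0.003], [-0.0, 0.003, -1.0]]
ft_force: [0.7, -0.9, -0.6]
grip_width: 0.0001
```

```bash
python3 -c "
from go import *
rel([.5297,-.0032,.34])"
```

```text
t 1.4 p [ 0.4657 -0.1025  0.3686] F [ 0.67 -0.89 -0.64] w 0.0001 z [ 0.001 -0.003 -1.   ]
turn 31.46
cm [ 9.54 -6.97  2.84]
```

Emit:
apply_moves --motion '[{"tx": 3.2,"ty": -2.3,"tz": 0,"turn": 6.3,"jaw": -1},{"tx": 6.4,"ty": -4.6,"tz": 0,"turn": 12.6,"jaw": -1},{"tx": 9.5,"ty": -7.0,"tz": 0,"turn": 19,"jaw": -1},{"tx": 9.5,"ty": -7.0,"tz": 0,"turn": 25.3,"jaw": -1},{"tx": 9.5,"ty": -7.0,"tz": 0,"turn": 31.5,"jaw": -1}]'

```text
time_s: 1.82
position: [0.5299, -0.0007, 0.3675]
tool_rot: [[0.983, -0.183, -0.0], [-0.183, -0.983, -0.002], [-0.0, 0.002, -1.0]]
ft_force: [-0.0, 0.1, -0.4]
grip_width: -0.0
```

```bash
python3 -c "
from go import *
rel([.5297,-.0032,.34])
im,d=save('wrist','w1')
rel()
cv2.imwrite('pics/w1b.png',cv2.resize(im[...,::-1],(800,600)))
K,D,R,t=cam('wrist')
for q in [(.5311,.0047,.243),(.5222,-.0319,.271)]:
  print(cv2.projectPoints(np.array([q]),cv2.Rodrigues(R)[0],t,K,D)[0].ravel()*800/512)
"
```

```text
t 1.82 p [ 0.5299 -0.0007  0.3675] F [-0.01  0.07 -0.45] w -0.0 z [-0.    -0.002 -1.   ]
turn -0.17
cm [0.02 0.24 2.76]
t 1.87 p [ 0.5295 -0.0017  0.3677] F [ 0.63 -0.52 -0.03] w -0.0003 z [-0.    -0.003 -1.   ]
turn -0.57
[389.39251503 291.58790013]
[459.37985523 311.57740422]
```

View pics/w1b.png

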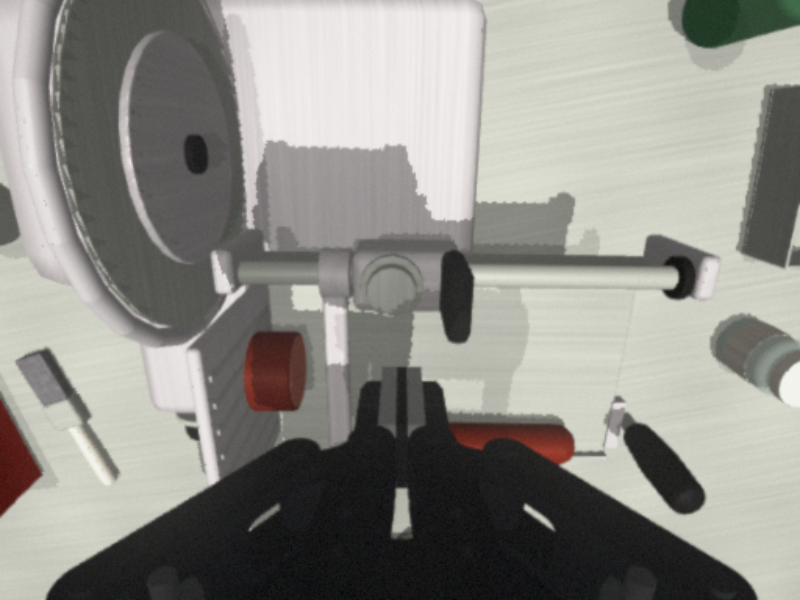

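The button's top face is at about (393,286) and the projected estimate was (389,292), so they agree within about 2–3 mm. The stop's face is near (668,278). The pads are thin along the jaw axis, so I'll turn the tool 90°. Their 22 mm width then lies along the bar and stays on the button even if it slips up to the grip.

```bash
python3 -c "
from go import *
k=512/800
for nm,uv,z in [('btn',(393,286),.243),('stop',(668,278),.205),('brk',(708,278),.205)]: print(nm,onz('wrist',[(uv[0]*k,uv[1]*k)],z)[0].round(4))
d=np.load('pics/w1.npy'); print(bydepth('wrist',[(393*k,286*k)],d).round(4))
print(np.round(telemetry.observe()['q'],1)); rel()"
```

```text
btn [0.5341 0.0019 0.243 ]
stop [ 0.492  -0.1798  0.205 ]
brk [ 0.4866 -0.2078  0.205 ]
[[0.5342 0.0019 0.2435]]
[-12.9  16.5  62.9  -0.2 100.6  88. ]
t 1.87 p [ 0.5295 -0.0017  0.3677] F [ 0.63 -0.52 -0.03] w -0.0003 z [-0.    -0.003 -1.   ]
turn -0.57
```

Emit:
apply_moves --motion '[{"tx": 0.2,"ty": -0.2,"tz": 0,"turn": -7,"jaw": -1},{"tx": 0.2,"ty": -0.2,"tz": 0,"turn": -14,"jaw": -1},{"tx": 0.2,"ty": -0.2,"tz": 0,"turn": -21,"jaw": -1},{"tx": 0.2,"ty": -0.2,"tz": 0,"turn": -28,"jaw": -1},{"tx": 0.2,"ty": -0.2,"tz": 0,"turn": -35,"jaw": -1}]'

```text
time_s: 2.28
position: [0.5317, -0.0005, 0.3676]
tool_rot: [[0.91, 0.415, -0.001], [0.415, -0.91, -0.003], [-0.002, 0.002, -1.0]]
ft_force: [0.5, -0.3, -0.7]
grip_width: -0.0001
```

Emit:
apply_moves --motion '[{"tx": 0,"ty": 0,"tz": 0,"turn": -7,"jaw": -1},{"tx": 0,"ty": 0,"tz": 0,"turn": -14,"jaw": -1},{"tx": 0,"ty": 0,"tz": 0,"turn": -21,"jaw": -1},{"tx": 0,"ty": 0,"tz": 0,"turn": -28,"jaw": -1},{"tx": 0,"ty": 0,"tz": 0,"turn": -35,"jaw": -1}]'

```text
time_s: 2.7
position: [0.5315, -0.0008, 0.3674]
tool_rot: [[0.5, 0.866, -0.001], [0.866, -0.5, -0.003], [-0.003, 0.0, -1.0]]
ft_force: [0.1, -1.1, -0.0]
grip_width: -0.0001
```

Emit:
apply_moves --motion '[{"tx": 0,"ty": 0,"tz": 2,"turn": -7,"jaw": -1},{"tx": 0,"ty": 0,"tz": 4,"turn": -14,"jaw": -1},{"tx": 0,"ty": 0,"tz": 6,"turn": -20,"jaw": -1},{"tx": 0,"ty": 0,"tz": 7.5,"turn": -20,"jaw": -1},{"tx": 0,"ty": 0,"tz": 7.5,"turn": -20,"jaw": -1}]'

```text
time_s: 3.12
position: [0.5303, -0.0011, 0.2895]
tool_rot: [[0.172, 0.985, -0.007], [0.985, -0.173, -0.001], [-0.002, -0.007, -1.0]]
ft_force: [0.3, -0.3, -0.7]
grip_width: -0.0001
```

```bash
python3 -c "
from go import *
rel([.5318,-.0004,.29],-10.5)
im,d=save('wrist','w2')
cv2.imwrite('pics/w2b.png',cv2.resize(im[...,::-1],(800,600)))
"
```

```text
t 3.12 p [ 0.5303 -0.0011  0.2895] F [ 0.27 -0.29 -0.65] w -0.0001 z [-0.007 -0.001 -1.   ]
turn 0.57
cm [ 0.1   0.14 -0.05]
```

View pics/w2b.png

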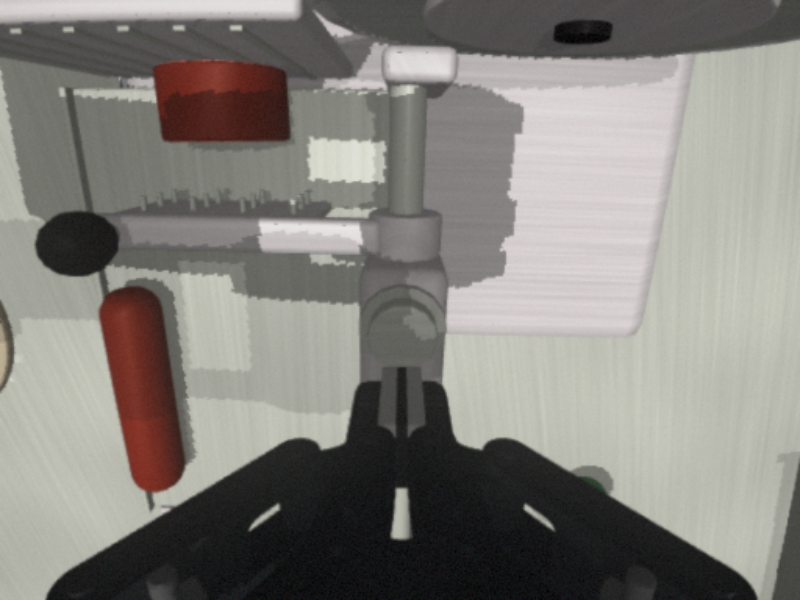

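The button centre is at about (403,335), in line with the fingers at 402. The lateral alignment is fine.

```bash
python3 -c "
from go import *
k=512/800
b=onz('wrist',[(403*k,333*k)],.243)[0];print(b)
u=np.array([-.1822,-.9833]);rel([*(b[:2]+.004*u),.26],-10.5)"
```

```text
[0.53304899 0.00580223 0.243     ]
t 3.17 p [ 0.5309 -0.0012  0.2915] F [ 0.22  0.04 -0.64] w -0.0003 z [-0.004 -0.002 -1.   ]
turn 0.51
cm [0.34 0.1  3.15]
```

Emit:
apply_moves --motion '[{"tx": 0.2,"ty": 0.1,"tz": 1,"turn": 0,"jaw": -1},{"tx": 0.2,"ty": 0.1,"tz": 2,"turn": 0,"jaw": -1},{"tx": 0.2,"ty": 0.1,"tz": 2.8,"turn": 0,"jaw": -1},{"tx": 0.2,"ty": 0.1,"tz": 3.3,"turn": 0,"jaw": -1},{"tx": 0.2,"ty": 0.1,"tz": 3.5,"turn": 0,"jaw": -1}]'

```text
time_s: 3.58
position: [0.5322, 0.0005, 0.2565]
tool_rot: [[0.173, 0.985, -0.004], [0.985, -0.173, -0.002], [-0.003, -0.003, -1.0]]
ft_force: [-0.8, 0.4, 3.3]
grip_width: -0.0003
```

Emit:
apply_moves --motion '[{"tx": 0,"ty": 0,"tz": 0.15,"turn": 0,"jaw": -1},{"tx": 0,"ty": 0,"tz": 0.3,"turn": 0,"jaw": -1},{"tx": 0,"ty": 0,"tz": 0.45,"turn": 0,"jaw": -1},{"tx": 0,"ty": 0,"tz": 0.6,"turn": 0,"jaw": -1},{"tx": 0,"ty": 0,"tz": 0.6,"turn": 0,"jaw": -1}]'

```text
time_s: 4.0
position: [0.5322, 0.0005, 0.252]
tool_rot: [[0.173, 0.985, -0.002], [0.985, -0.173, -0.003], [-0.003, -0.001, -1.0]]
ft_force: [-4.0, 0.4, 9.7]
grip_width: 0.0
```

Emit:
apply_moves --motion '[{"tx": 0,"ty": 0,"tz": 0.1,"turn": 0,"jaw": -1},{"tx": 0,"ty": 0,"tz": 0.2,"turn": 0,"jaw": -1},{"tx": 0,"ty": 0,"tz": 0.2,"turn": 0,"jaw": -1}]'

```text
time_s: 4.25
position: [0.5323, 0.0005, 0.2519]
tool_rot: [[0.173, 0.985, 0.001], [0.985, -0.173, -0.003], [-0.003, 0.001, -1.0]]
ft_force: [-5.3, 0.7, 13.6]
grip_width: -0.0002
```

Emit:
apply_moves --motion '[{"tx": -0.3,"ty": 0,"tz": 0.25,"turn": 0,"jaw": -1},{"tx": -0.7,"ty": 0,"tz": 0.25,"turn": 0,"jaw": -1},{"tx": -1.1,"ty": 0,"tz": 0.25,"turn": 0,"jaw": -1},{"tx": -1.5,"ty": 0,"tz": 0.25,"turn": 0,"jaw": -1},{"tx": -2.0,"ty": 0,"tz": 0.25,"turn": 0,"jaw": -1}]'

```text
time_s: 4.67
position: [0.5285, -0.019, 0.2519]
tool_rot: [[0.172, 0.985, 0.003], [0.985, -0.172, -0.003], [-0.003, 0.003, -1.0]]
ft_force: [-8.6, 3.0, 17.1]
grip_width: 0.0001
```

Emit:
apply_moves --motion '[{"tx": -0.5,"ty": -0.1,"tz": 0.2,"turn": 0,"jaw": -1},{"tx": -1.0,"ty": -0.1,"tz": 0.2,"turn": 0,"jaw": -1},{"tx": -1.5,"ty": -0.1,"tz": 0.2,"turn": 0,"jaw": -1},{"tx": -2.0,"ty": -0.1,"tz": 0.2,"turn": 0,"jaw": -1},{"tx": -2.5,"ty": -0.1,"tz": 0.2,"turn": 0,"jaw": -1}]'

```text
time_s: 5.08
position: [0.5234, -0.0435, 0.2519]
tool_rot: [[0.172, 0.985, 0.006], [0.985, -0.172, -0.004], [-0.003, 0.006, -1.0]]
ft_force: [-4.5, 2.2, 14.3]
grip_width: 0.0001
```

```bash
python3 -c "
from go import *
rel(None,-10.5)
im,d=save('wrist','w3')
cv2.imwrite('pics/w3b.png',cv2.resize(im[...,::-1],(800,600)))
"
```

```text
t 5.08 p [ 0.5234 -0.0435  0.2519] F [-4.54  2.16 14.33] w 0.0001 z [ 0.006 -0.004 -1.   ]
turn 0.59
```

View pics/w3b.png

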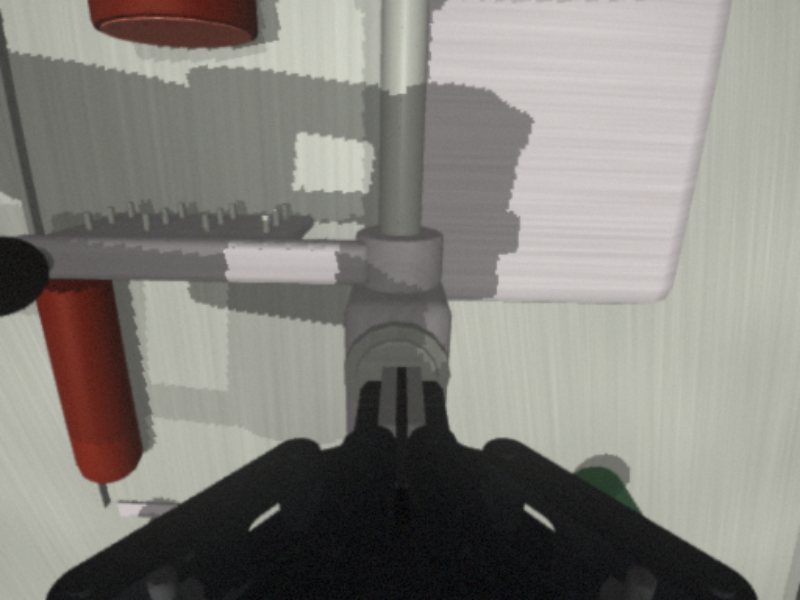

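The pusher travels with the fingertip: it has moved about 45 mm along the bar and the pads are still on the button at (402,375). I'll carry on.

Emit:
apply_moves --motion '[{"tx": -0.6,"ty": -0.1,"tz": 0.2,"turn": 0,"jaw": -1},{"tx": -1.2,"ty": -0.1,"tz": 0.2,"turn": 0,"jaw": -1},{"tx": -1.8,"ty": -0.1,"tz": 0.2,"turn": 0,"jaw": -1},{"tx": -2.4,"ty": -0.1,"tz": 0.2,"turn": 0,"jaw": -1},{"tx": -3.0,"ty": -0.1,"tz": 0.2,"turn": 0,"jaw": -1}]'

```text
time_s: 5.55
position: [0.5172, -0.0739, 0.2519]
tool_rot: [[0.172, 0.985, 0.008], [0.985, -0.172, -0.006], [-0.004, 0.009, -1.0]]
ft_force: [-3.3, 3.0, 12.4]
grip_width: 0.0003
```

Emit:
apply_moves --motion '[{"tx": -0.6,"ty": -0.1,"tz": 0.2,"turn": 0,"jaw": -1},{"tx": -1.2,"ty": -0.1,"tz": 0.2,"turn": 0,"jaw": -1},{"tx": -1.8,"ty": -0.1,"tz": 0.2,"turn": 0,"jaw": -1},{"tx": -2.4,"ty": -0.1,"tz": 0.2,"turn": 0,"jaw": -1},{"tx": -3.0,"ty": -0.1,"tz": 0.2,"turn": 0,"jaw": -1}]'

```text
time_s: 5.97
position: [0.5112, -0.1036, 0.2519]
tool_rot: [[0.172, 0.985, 0.011], [0.985, -0.172, -0.007], [-0.005, 0.012, -1.0]]
ft_force: [-4.6, 2.5, 13.7]
grip_width: -0.0002
```

Emit:
apply_moves --motion '[{"tx": -0.4,"ty": -0.1,"tz": 0.25,"turn": 0,"jaw": -1},{"tx": -0.9,"ty": -0.1,"tz": 0.25,"turn": 0,"jaw": -1},{"tx": -1.4,"ty": -0.1,"tz": 0.25,"turn": 0,"jaw": -1},{"tx": -1.9,"ty": -0.1,"tz": 0.25,"turn": 0,"jaw": -1},{"tx": -2.4,"ty": -0.1,"tz": 0.25,"turn": 0,"jaw": -1}]'

```text
time_s: 6.38
position: [0.5064, -0.1274, 0.2519]
tool_rot: [[0.172, 0.985, 0.014], [0.985, -0.172, -0.009], [-0.006, 0.015, -1.0]]
ft_force: [-4.2, 1.4, 15.4]
grip_width: 0.0001
```

Emit:
apply_moves --motion '[{"tx": -0.3,"ty": -0.1,"tz": 0.25,"turn": 0,"jaw": -1},{"tx": -0.6,"ty": -0.1,"tz": 0.25,"turn": 0,"jaw": -1},{"tx": -0.9,"ty": -0.1,"tz": 0.25,"turn": 0,"jaw": -1},{"tx": -1.2,"ty": -0.1,"tz": 0.25,"turn": 0,"jaw": -1}]'

```text
time_s: 6.72
position: [0.5038, -0.1395, 0.2519]
tool_rot: [[0.172, 0.985, 0.018], [0.985, -0.172, -0.011], [-0.008, 0.019, -1.0]]
ft_force: [-4.1, 1.7, 15.8]
grip_width: 0.0002
```

Travel so far is 143 mm, with no stop force yet. I'll go on in small steps.

Emit:
apply_moves --motion '[{"tx": -0.2,"ty": -0.1,"tz": 0.25,"turn": 0,"jaw": -1},{"tx": -0.4,"ty": -0.1,"tz": 0.25,"turn": 0,"jaw": -1},{"tx": -0.6,"ty": -0.1,"tz": 0.25,"turn": 0,"jaw": -1}]'

```text
time_s: 6.97
position: [0.5029, -0.1439, 0.2519]
tool_rot: [[0.171, 0.985, 0.024], [0.985, -0.171, -0.009], [-0.005, 0.025, -1.0]]
ft_force: [1.3, 12.8, 15.5]
grip_width: -0.0001
```

```bash
python3 -c "
from go import *
rel(None,-10.5)
im,d=save('side','s3'); im2,_=save('wrist','w4')
K,D,R,t=cam('side')
c=cv2.projectPoints(np.array([[.497,-.16,.23]]),cv2.Rodrigues(R)[0],t,K,D)[0].ravel().astype(int);print(c)
x,y=max(c[0]-50,0),max(c[1]-40,0)
a=cv2.resize(im[y:y+80,x:x+100,::-1],(500,400),interpolation=cv2.INTER_CUBIC);b=im2[:,50:350,::-1]
cv2.imwrite('pics/c.png',np.hstack([a,cv2.resize(b,(300,400))]))
"
```

```text
t 6.97 p [ 0.5029 -0.1439  0.2519] F [ 1.34 12.82 15.49] w -0.0001 z [ 0.024 -0.009 -1.   ]
turn 0.65
[286 151]
```

View pics/c.png

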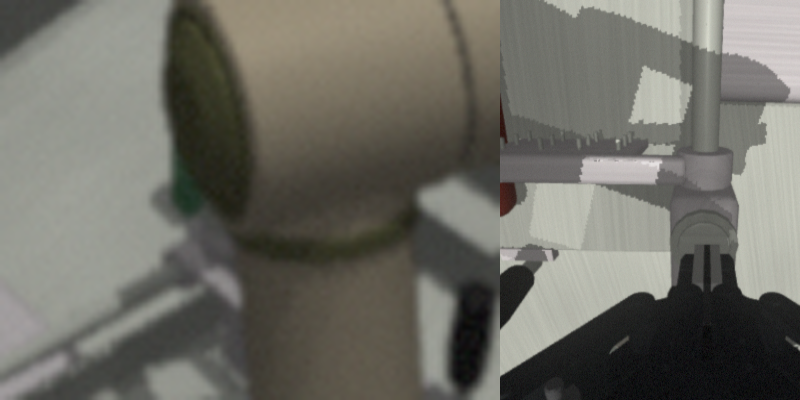

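The side view is blocked by the arm. In the wrist view the pads are still on the button. The force along the bar jumped from about 2 to 13 N at 147 mm of travel, so the hub is on the stop. I'll hold there briefly, then lift with a slight push towards the stop.

Emit:
apply_moves --motion '[{"tx": -0.25,"ty": -0.05,"tz": 0.25,"turn": 0,"jaw": -1},{"tx": -0.25,"ty": -0.05,"tz": 0.25,"turn": 0,"jaw": -1},{"tx": -0.25,"ty": -0.05,"tz": 0.25,"turn": 0,"jaw": -1}]'

```text
time_s: 7.32
position: [0.503, -0.1449, 0.2518]
tool_rot: [[0.17, 0.985, 0.029], [0.985, -0.17, -0.008], [-0.003, 0.029, -1.0]]
ft_force: [-0.7, 10.7, 16.6]
grip_width: -0.0001
```

Emit:
apply_moves --motion '[{"tx": -0.15,"ty": 0,"tz": 0,"turn": 0,"jaw": -1},{"tx": -0.15,"ty": 0,"tz": -0.4,"turn": 0,"jaw": -1},{"tx": -0.1,"ty": 0,"tz": -0.8,"turn": 0,"jaw": -1},{"tx": 0,"ty": 0,"tz": -1.5,"turn": 0,"jaw": -1},{"tx": 0,"ty": 0,"tz": -3,"turn": 0,"jaw": -1}]'

```text
time_s: 7.73
position: [0.5016, -0.1445, 0.2809]
tool_rot: [[0.17, 0.985, 0.025], [0.985, -0.17, -0.007], [-0.002, 0.026, -1.0]]
ft_force: [-0.0, 0.2, -0.8]
grip_width: 0.0001
```

Emit:
apply_moves --motion '[{"tx": 0,"ty": 0,"tz": -3,"turn": 0,"jaw": -1},{"tx": 0,"ty": 0,"tz": -6,"turn": 0,"jaw": -1},{"tx": 0,"ty": 0,"tz": -9,"turn": 0,"jaw": -1},{"tx": 0,"ty": 0,"tz": -9,"turn": 0,"jaw": -1}]'

```text
time_s: 8.07
position: [0.5, -0.1445, 0.3768]
tool_rot: [[0.171, 0.985, 0.034], [0.985, -0.17, -0.012], [-0.006, 0.035, -0.999]]
ft_force: [0.5, 0.6, 0.5]
grip_width: 0.0003
```

```bash
python3 -c "
from go import *
rel(None,-10.5)
im,d=save('wrist','w5')
cv2.imwrite('pics/w5b.png',cv2.resize(im[...,::-1],(800,600)))
"
```

```text
t 8.07 p [ 0.5    -0.1445  0.3768] F [0.51 0.65 0.54] w 0.0003 z [ 0.034 -0.012 -0.999]
turn 0.69
```

View pics/w5b.png

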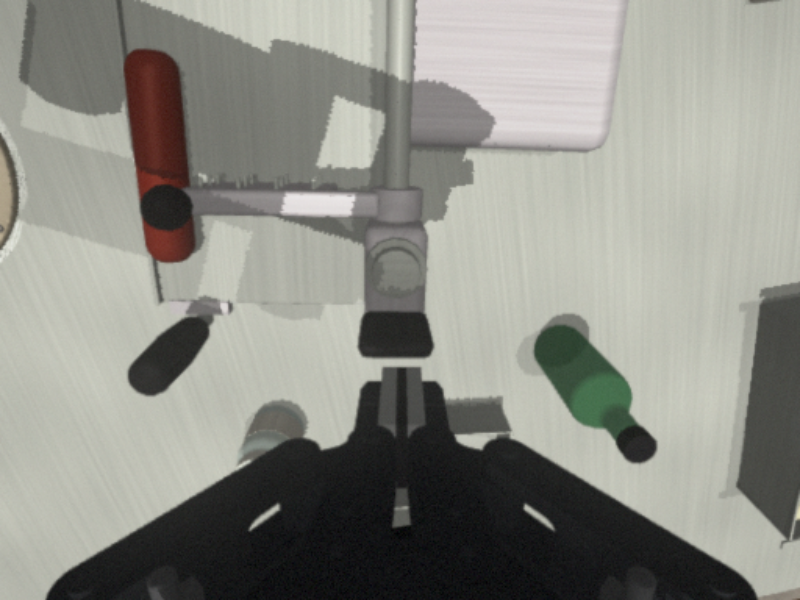

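The button at (398,270) is free and the arm is down over the tray. I'll move aside so the top camera can check the gap at the stop.

Emit:
apply_moves --motion '[{"tx": -3.8,"ty": -1.4,"tz": -2,"turn": 0,"jaw": -1},{"tx": -7.6,"ty": -2.8,"tz": -3,"turn": 0,"jaw": -1},{"tx": -11.4,"ty": -4.2,"tz": -3,"turn": 0,"jaw": -1},{"tx": -15.2,"ty": -5.6,"tz": -3,"turn": 0,"jaw": -1},{"tx": -19,"ty": -7,"tz": -3,"turn": 0,"jaw": -1}]'

```text
time_s: 8.53
position: [0.3966, -0.3198, 0.4015]
tool_rot: [[0.171, 0.985, 0.029], [0.985, -0.17, -0.009], [-0.004, 0.03, -1.0]]
ft_force: [1.1, -0.8, 0.3]
grip_width: 0.0003
```

Emit:
apply_moves --motion '[{"tx": -3.8,"ty": -1.4,"tz": 0,"turn": 0,"jaw": -1},{"tx": -7.6,"ty": -2.8,"tz": 0,"turn": 0,"jaw": -1},{"tx": -11.4,"ty": -4.2,"tz": 0,"turn": 0,"jaw": -1},{"tx": -11.4,"ty": -4.2,"tz": 0,"turn": 0,"jaw": -1}]'

```text
time_s: 8.87
position: [0.3321, -0.4301, 0.3978]
tool_rot: [[0.177, 0.984, 0.026], [0.984, -0.177, -0.006], [-0.002, 0.026, -1.0]]
ft_force: [0.5, 0.0, -0.3]
grip_width: -0.0003
```

```bash
python3 -c "
from go import *
k=512/800
rel()
im,d=save('top','t5')
cv2.imwrite('pics/t5b.png',cv2.resize(im[140:260,190:340,::-1],(750,600),interpolation=cv2.INTER_CUBIC))
"
```

```text
t 8.87 p [ 0.3321 -0.4301  0.3978] F [ 0.51  0.04 -0.29] w -0.0003 z [ 0.026 -0.006 -1.   ]
turn 90.19
```

View pics/t5b.png

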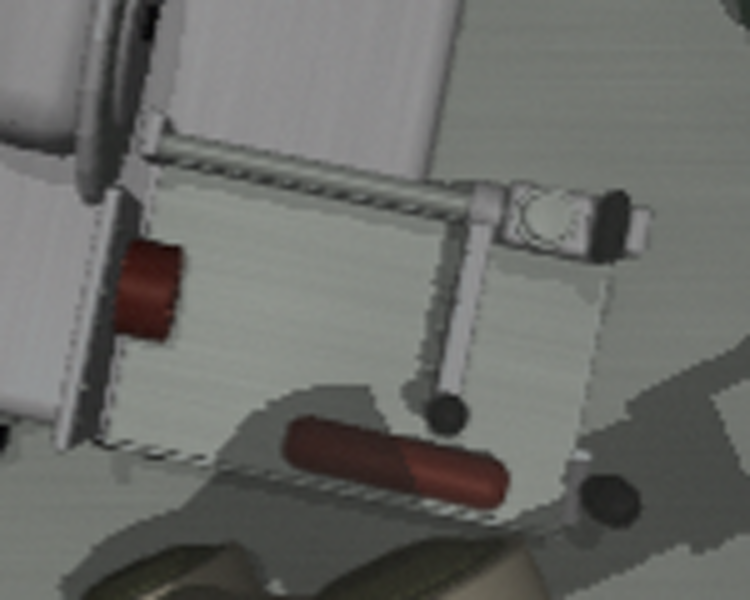

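```bash
python3 -c "
from go import *
d0=np.load('pics/top0.npy');d=np.load('pics/t5.npy')
f=lambda x,y:(190+x/5,140+y/5)
print(bydepth('top',[f(317,167)],d0),bydepth('top',[f(551,216),f(546,216),f(556,214)],d).round(4))
b0,b1=[onz('top',[f(*q)],.243)[0] for q in[(317,167),(551,216)]];k0,k1=[onz('top',[f(*q)],.255)[0] for q in[(216,367),(446,413)]]
print(np.linalg.norm(b1-b0),np.linalg.norm(k1-k0),b1)
s=onz('top',[f(610,235)],.205)[0];print(np.linalg.norm((s-b1)[:2]))
"
```

```text
[[0.53111229 0.00465237 0.2429752 ]] [[ 0.5016 -0.1391  0.2419]
 [ 0.5013 -0.1356  0.2455]
 [ 0.5028 -0.1422  0.2419]]
0.14664760142725156 0.14196042331326122 [ 0.50150837 -0.1389765   0.243     ]
0.04318157955132967
```

```bash
python3 -c "
from rig import close_job
print(close_job())"
```

```text
the job is handed in; nothing more can be done
None
```

The pusher is home against the rubber end stop with the button up again, and I handed the job in at about 9 s of the 38 s allowed. No verdict was reported.

- **Press:** I pressed the button fully down with the shut fingertips, about 8 mm of travel at 10–14 N. The pusher was still at its starting place.
- **Slide:** Keeping 12–17 N on the button, I slid the pusher about 146 mm along the bar. The force along the bar then jumped from about 2 N to 13 N, which I took as the stop. I held it there briefly, lifted straight off and moved clear.
- **Last checks:**
  - **Position:** In the last top view the button's axis is 43 mm from the stop's face, against 44 mm expected when fully home. The image measurements are only good to about 2–3 mm. The button's travel measured 147 mm, but the lifting knob's measured 142 mm.
  - **Release:** The depth readings on the button's face spread from 0.242 to 0.2455 m, against 0.243 m when raised.
  - **Surroundings:** The arm is down, both sausages look unmoved in the last top view, and the wrist force is about zero. That view was cropped to the slicer. I saw nothing shifted among the pan, jar, bottle, tin and brush, but I did not check them again at the end.
- **Failed check:** The side camera was blocked by the arm when I tried to see the stop contact, so that check gave nothing.

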